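# Lock the gearbox cover with the T-key

## Task

Lock the cover of the green gearbox: take the orange-handled T-key from the wooden rack, seat its blade fully in the slot of the brass screw sunk in the gearbox cover, and turn the screw clockwise (seen from above) all the way to its stop. Leave the key standing upright in the screw, and leave the blue key where it is.

Things in the scene. Friction and masses are not known exactly. Their poses are not given: they have to be found in the camera images.
- key_orange: T-key standing in a low wooden rack; lift straight out. Orange flat-sided bar 90 long, 16 wide, spanning 75 to 95 above the origin; 14 shank; 40 wide disc foot, 6 thick, which rests on the rack (30 high) or the screw and stands by itself. Blade under disc: 38 long, 4 thick, 11 deep, parallel to the bar; half-turn alike. 0.25 kg. Origin: centre of disc's underside; x along bar, z up. mm.
- key_blue: T-key with a blue bar, for other work: same size, axes and origin as the orange one, but with only a 10 mm round pin under its disc. Stands in the rack's other place, 130 mm beside the orange key (the two may be swapped); must stay there. The rack is a fixed wooden block 100 x 250 x 30 mm.
- slot (a point): Slot centre at the top of the brass screw head (53 across); x along the slot, z up, turns with the screw. Slot 16 wide, 18 deep, right across the head, dark floor. The head lies 27 below the cover's top, in a round well 54 across with bevelled mouth. Gearbox: fixed green block, foot 200 x 160, aluminium cover's top 95 above the table, a shaft end on two sides reaching 115 from the middle. mm.
- lock_screw (a joint): Angle of the brass screw, rad: grows clockwise seen from above, from a start of 0 to 0.25 up to the hard stop at 1.05 (locked). Dry friction about 0.12 N m; stays where it is left. The blade has play in the slot, about 0.33 rad (19 degrees) either way from parallel before it bites, so from parallel the key must turn that much farther than the screw.

How it is judged:
On the way, in this order (a step that is already met when the one before it is completed fails the run):
1. the orange key's blade is seated in the slot while the screw is still unlocked (z of key_orange in the frame of slot between -0.006 and 0.005 m and horizontal distance between key_orange and slot below 0.012 m and angle between key_orange's own z axis and vertical below 0.18 rad and value of joint lock_screw below 0.8 rad), for 0.1 s.
2. the screw is turned clockwise to its stop with the key seated in it (z of key_orange in the frame of slot between -0.006 and 0.005 m and horizontal distance between key_orange and slot below 0.012 m and angle between key_orange's own z axis and vertical below 0.18 rad and value of joint lock_screw above 0.87 rad), for 0.2 s.
At the end, for the whole second after the job is handed in: The screw stands within 10 degrees of its stop (joint above 0.87 rad); the orange key stands at rest, seated in it: upright within 10 degrees, foot within 12 mm of the screw's centre and its disc within 5 mm of the screw's face; the blue key is upright within 30 mm of where it was (all of step 2 and linear speed of key_orange below 0.02 m/s and distance of key_blue from where it was at the start of the episode below 0.03 m and angle between key_blue's own z axis and vertical below 0.2 rad); the robot touches nothing.
It fails at once if the blue key is taken from its place or knocked over (distance of key_blue from where it was at the start of the episode above 0.03 m or angle between key_blue's own z axis and vertical above 0.3 rad).
It also fails if it takes over 43 s, if anything falls off the work surface, if the arm or the gripper's body presses on something with over 40 N, if the wrist force passes 120 N, or if a joint passes its speed limit or range.

## Robot

A 6-joint arm with a two-finger parallel gripper is mounted at the origin on the work surface. World frame = base frame: x ahead of the robot, y to its left, z up, the work surface at z = 0. Lengths are in m, angles in rad, forces in N, time in s.
With the tool pointing down it reaches from about 0.25 to 0.8 m from the base axis. Payload 8.5 kg.
Tool frame: the origin (TCP) lies where the fingers leave the gripper's body, on its centre line; the fingertips stand 73 mm ahead of it and the grasp point (between the pads) lies 54 mm ahead of it; z points along the fingers, y is the direction in which the jaws open and shut (so a half turn about z gives the same grasp; the last joint's range is limited). The gripper opens to 85 mm and grips with 20 to 120 N. Pads are 22 mm wide; open, the fingers measure 114 mm over their backs; the gripper's body (76 mm by 85 mm) begins 54 mm behind the grasp point. The pads swing forward as they close: fully open they stand 13 mm farther back than shut.
Start: joints at [1.186, 0.238, -0.013, 1.319, 0, 1.571], TCP at [0.197, 0.487, 0.304] pointing down, gripper open.
Joint ranges: [-2.66, 2.66], [-1.03, 1.9], [-1.14, 1.46], [-1.82, 2.27], [-1.45, 1.34], [-3.14, 3.14]. Speed limits (rad/s): [2.22, 2.22, 2.79, 3.14, 3.14, 3.14].

## Interface

Orientations are given as a rotation vector (axis times angle).
In Python, from cell import manip gives the robot as it stands.
- The arm moves only by the tool move_arm, never from a script. Its argument "moves" is a list of rows, each a list of 7 numbers: the shift along the tool's x, y, z in m, then the turn, a rotation vector about the tool's x, y, z in rad, then the opening, from -1 (shut) to 1 (fully open). A call has 1 to 10 rows; each row is the pose to reach, as a shift and turn from the pose measured when the call began, along the tool's axes at that moment; what a row does not reach only later rows make up. A row lasts 1/10 s, in which the tool goes at most 50 mm and 8.59 degrees, less where a joint would pass 70% of its speed; a pose out of reach is approached as far as the arm can. A call with a gripper value outside its range is refused whole. The fingers move at their own pace and stop on an object; the grip force is fixed at half the most. Time passes only in rows, so rows that repeat a pose let the fingers close. It gives the time, the measured TCP pose, the force and the opening at its end, in the units of the state.
- manip.get_obs(): the state, without advancing time (a new reading comes with each control period).
- manip.snapshot(name): name is "side" or "top"; returns the picture (400x640x3 uint8, red, green, blue); there is no depth.
- manip.calibration(name): a dict with "fx", "fy", "cx", "cy" (pixels), "xyz" and "rotation" of the camera in the world. Camera axes: x right, y down, z forward; pixel columns grow to the right and rows downward; lengths in m; the calibration is good to about 2 mm. A picture is of the moment at which its call begins. calibration takes no time and is no camera call.
- manip.job_done(): hands the job in, once; it reports no verdict.
The state is a dict: "t": time; "joint_pos": joint angles; "qd": joint speeds; "effort": joint torques, N m; "eef_pos": TCP position; "orientation": TCP orientation; "ft_force": force on the tool from outside, world axes, zero at the start; "torque": the same for the moment, N m; "opening": finger opening in m.
Only numpy, scipy, OpenCV 4.12 (cv2) and the standard library are available. Lean on these libraries where they do the work, as an engineer would, in place of code of your own. Each camera call takes 0.05 s, during which the arm holds its last target.

## Working session

There is one attempt and no reset: what is moved stays moved. The work goes in short steps, Python scripts to look and compute and a tool call to move; the robot and the scene stay as the last step left them, time stands still between calls to the robot, and variables do not carry over. Pictures are saved under pics/ and viewed, and the job is handed in when it is done.

Besides the shell and the picture viewer there is one more tool, called after "Emit:" by a JSON object that holds its "fn" and its "kwargs", one argument or row to a line. move_arm: Moves the arm, as the interface text tells. Its arguments: {"type":"object","properties":{"moves":{"type":"array"}},"required":["moves"]}

```bash
ls; mkdir -p pics
python3 - <<'E'
from cell import manip
import cv2
print(manip.get_obs())
for n in("side","top"):
    cv2.imwrite(f"pics/{n}0.png",manip.snapshot(n)[:,:,::-1]); print(manip.calibration(n))
E
```

```text
pics
{'t': 0.0, 'joint_pos': array([ 1.18596504e+00,  2.38799349e-01, -1.42436064e-02,  1.31920736e+00,
       -1.17943402e-05,  1.57079546e+00]), 'qd': array([-0.00038489,  0.00202911, -0.00088185,  0.00036924,  0.00031534,
       -0.00076024]), 'effort': array([-1.37451894e-03, -5.38762736e+01,  3.46445632e+01,  1.84922788e-02,
        8.22994093e-05, -1.19396691e-05]), 'eef_pos': array([0.19697359, 0.48631642, 0.30327196]), 'orientation': array([-6.00715917e-01, -3.08335297e+00,  2.24511525e-03]), 'ft_force': array([ 0.07794082,  0.22324445, -0.73158322]), 'torque': array([ 0.00243734, -0.03938633,  0.01571007]), 'opening': 0.08525994809776381}
{'fx': 488.8452519224575, 'fy': 488.8452519224575, 'cx': 314.023086189792, 'cy': 202.69764158092312, 'xyz': array([ 0.46015023, -0.70652807,  0.86081577]), 'rotation': array([-2.40563042,  0.05277431, -0.02062666])}
{'fx': 388.9359541412425, 'fy': 388.9359541412425, 'cx': 315.09567881417144, 'cy': 199.9101341713182, 'xyz': array([ 0.40326765, -0.00112163,  0.93958088]), 'rotation': array([-2.18205556,  2.15478917, -0.08940588])}
```

View pics/side0.png

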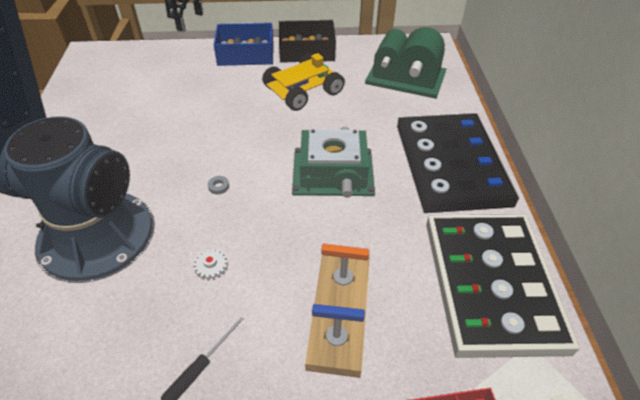

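View pics/top0.png

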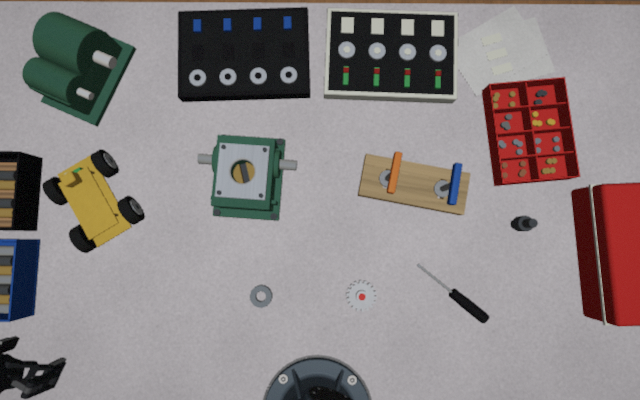

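The side view shows the orange key's bar at about (345,252), the blue one at (338,312) and the gearbox at (334,160). In the top view the orange bar is at (395,173), the blue bar at (455,184) and the screw at (243,172). The arm blocks nothing. Next I'll zoom in and measure.

```bash
cat > h.py <<'E'
import numpy as np, cv2
from scipy.spatial.transform import Rotation as R
from cell import manip
C={n:manip.calibration(n) for n in("side","top")}
def ray(n,p,z):
    c=C[n]; M=R.from_rotvec(c["rotation"]).as_matrix()
    p=np.atleast_2d(p).astype(float)
    d=np.c_[(p[:,0]-c["cx"])/c["fx"],(p[:,1]-c["cy"])/c["fy"],np.ones(len(p))]@M.T
    o=np.array(c["xyz"]); return o+d*((z-o[2])/d[:,2])[:,None]
def proj(n,X):
    c=C[n]; M=R.from_rotvec(c["rotation"]).as_matrix()
    q=(np.atleast_2d(X)-c["xyz"])@M
    return np.c_[q[:,0]/q[:,2]*c["fx"]+c["cx"],q[:,1]/q[:,2]*c["fy"]+c["cy"]]
def mask(im,lo,hi,roi=None):
    m=cv2.inRange(cv2.cvtColor(im,cv2.COLOR_RGB2HSV),np.array(lo),np.array(hi))
    if roi: k=np.zeros_like(m);x0,y0,x1,y1=roi;k[y0:y1,x0:x1]=255;m&=k
    return m
def big(m):
    cs,_=cv2.findContours(m,cv2.RETR_EXTERNAL,cv2.CHAIN_APPROX_NONE); return max(cs,key=cv2.contourArea)[:,0,:]
def rect(n,c,z):
    w=ray(n,c,z)[:,:2]; (x,y),(a,b),t=cv2.minAreaRect((w*1000).astype(np.float32))
    box=cv2.boxPoints(((x,y),(a,b),t)); e=[box[1]-box[0],box[2]-box[1]]; L=max(e,key=np.linalg.norm)
    return (x/1000,y/1000),sorted((a,b)),np.degrees(np.arctan2(L[1],L[0]))%180
E
python3 - <<'E'
from h import *
t=cv2.imread("pics/top0.png");s=cv2.imread("pics/side0.png")
a=cv2.resize(t[130:220,195:305],None,fx=6,fy=6,interpolation=cv2.INTER_CUBIC)
cv2.imwrite("pics/z_scr.png",a)
cv2.imwrite("pics/z_key.png",cv2.resize(t[140:225,350:480],None,fx=6,fy=6,interpolation=cv2.INTER_CUBIC))
cv2.imwrite("pics/z_side.png",cv2.resize(s[115:205,280:390],None,fx=6,fy=6,interpolation=cv2.INTER_CUBIC))
t=t[:,:,::-1].copy();s=s[:,:,::-1].copy()
m=mask(t,(3,150,120),(17,255,255),(360,130,440,215)); print("top or",rect("top",big(m),.125))
m=mask(s,(3,150,120),(17,255,255),(290,220,400,290)); c=big(m);print("side or",rect("side",c,.125),c.min(0),c.max(0))
m=mask(t,(100,120,50),(125,255,255),(430,140,480,220)); print("top bl",rect("top",big(m),.125))
m=mask(t,(18,90,80),(35,255,255),(220,150,265,195)); c=cv2.findNonZero(m)[:,0];print("brass",ray("top",[c.mean(0)],.068),c.mean(0),c.min(0),c.max(0))
E
```

```text
top or ((0.5399382934570313, -0.15822576904296876), [15.244306564331055, 88.18285369873047], np.float32(168.58443))
side or ((0.5410665893554687, -0.16601295471191407), [23.00604248046875, 86.0367660522461], np.float32(168.83704)) [322 244] [368 258]
top bl ((0.5176520385742187, -0.2835544128417969), [18.345991134643555, 88.71003723144531], np.float32(170.4073))
brass [[0.5458063  0.17463881 0.068     ]] [242.44888889 172.24888889] [233 162] [253 182]
```

View pics/z_scr.png

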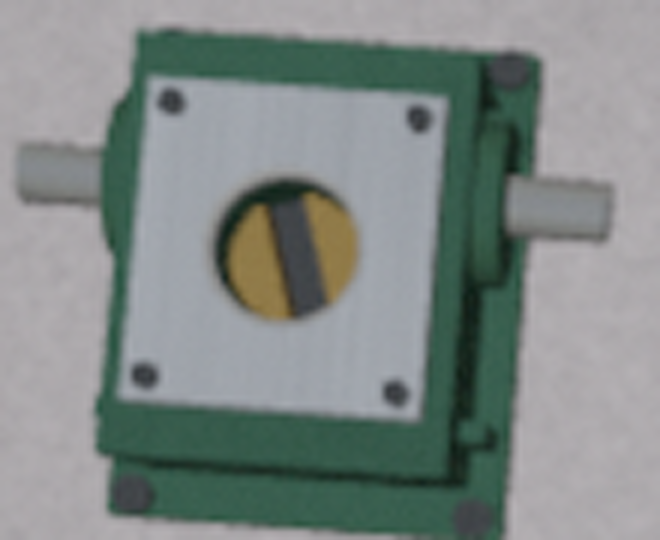

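View pics/z_key.png

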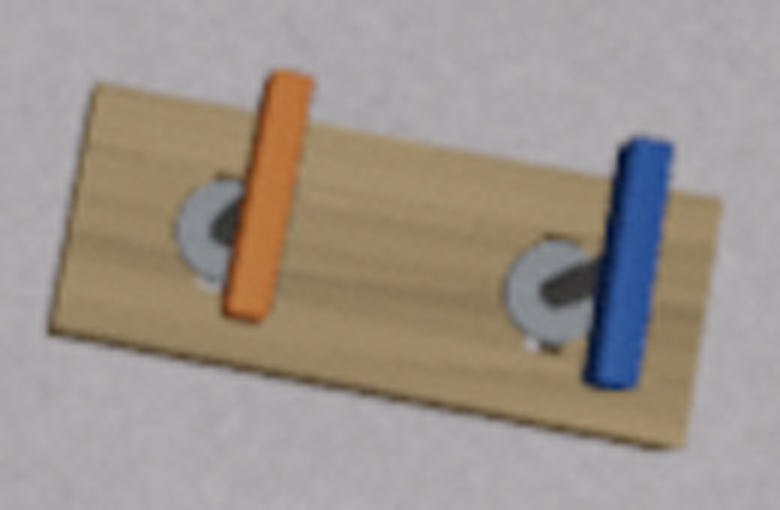

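View pics/z_side.png

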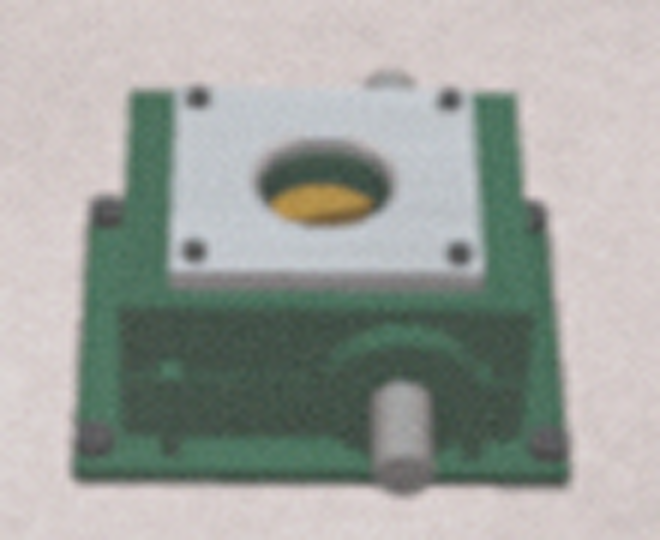

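Run:
```python
from h import *
t=cv2.imread("pics/top0.png")[:,:,::-1].copy();s=cv2.imread("pics/side0.png")[:,:,::-1].copy()
hsv=cv2.cvtColor(t,cv2.COLOR_RGB2HSV)
# cover: aluminium low-sat
U=6
def up(im,roi):
    x0,y0,x1,y1=roi; return cv2.resize(im[y0:y1,x0:x1],None,fx=U,fy=U,interpolation=cv2.INTER_CUBIC)
def back(p,roi): return (np.asarray(p,float)+.5)/U-.5+np.array(roi[:2])
for n,im,roi in(("top",t,(205,135,285,212)),("side",s,(295,120,375,180))):
    u=up(im,roi); h=cv2.cvtColor(u,cv2.COLOR_RGB2HSV)
    cov=((h[...,1]<45)&(h[...,2]>110)).astype(np.uint8)*255
    cs,hi=cv2.findContours(cov,cv2.RETR_CCOMP,cv2.CHAIN_APPROX_NONE)
    holes=[c for c,q in zip(cs,hi[0]) if q[3]>=0]; c=max(holes,key=cv2.contourArea)[:,0]
    w=ray(n,back(c,roi),.095)[:,:2]*1000
    (ex,ey),ax,_=cv2.fitEllipse(w.astype(np.float32)); (cx,cy),r=cv2.minEnclosingCircle(w.astype(np.float32)); print(n,"well",ex,ey,ax,"mec",cx,cy,r)
    br=cv2.inRange(h,np.array((15,80,80)),np.array((35,255,255)))
    cs,_=cv2.findContours(br,cv2.RETR_EXTERNAL,cv2.CHAIN_APPROX_NONE)
    for c in sorted(cs,key=cv2.contourArea)[-2:]:
        w=ray(n,back(c[:,0],roi),.068)[:,:2]*1000
        if n=="top":
            # straight chord: points facing the other blob; via minAreaRect long side
            print(cv2.contourArea(c),cv2.minAreaRect(w.astype(np.float32)), w.mean(0))
    if n=="top":
        # dark slot floor between: gray low sat
        d=((h[...,1]<60)&(h[...,2]<110)).astype(np.uint8)*255
        k=np.zeros_like(d);cv2.circle(k,(int((243.3-205)*6),int((171.7-135)*6)),66,255,-1); d&=k
        c=big(d); print("slotfloor z.05",rect(n,back(c,roi),.050)); print("z.068",rect(n,back(c,roi),.068))
        vis=u[:,:,::-1].copy(); cv2.drawContours(vis,[c[:,None]],-1,(0,0,255),1)
        cs,_=cv2.findContours(br,cv2.RETR_EXTERNAL,cv2.CHAIN_APPROX_NONE);cv2.drawContours(vis,cs,-1,(255,0,255),1)
        cv2.imwrite("pics/v1.png",vis)
# keys' discs
for nm,roi in(("or",(372,160,395,196)),("bl",(427,170,452,205))):
    u=up(t,roi);h=cv2.cvtColor(u,cv2.COLOR_RGB2HSV)
    d=((h[...,1]<50)&(h[...,2]>95)&(h[...,2]<185)).astype(np.uint8)*255
    c=big(d); hull=cv2.convexHull(c)[:,0]
    w=ray("top",back(hull,roi),.036)[:,:2]*1000
    print(nm,cv2.fitEllipse(w.astype(np.float32)),cv2.minEnclosingCircle(w.astype(np.float32)))
# rack
m=mask(t,(8,60,100),(25,200,255),(345,140,480,225)); m=cv2.morphologyEx(m,cv2.MORPH_CLOSE,np.ones((25,25)))
print("rack",rect("top",big(m),.030))
```

```text
top well 544.2224731445312 170.01318359375 (53.25004196166992, 53.87569808959961) mec 544.0614013671875 169.95330810546875 27.24639320373535
3308.0 ((551.1658325195312, 156.63311767578125), (42.03230285644531, 15.917607307434082), 14.714391708374023) [550.94372009 158.59550058]
4663.0 ((542.0316162109375, 187.0937957763672), (44.806175231933594, 19.999191284179688), 14.926847457885742) [541.95711441 184.80596174]
slotfloor z.05 ((0.5491444702148438, 0.1739174041748047), [13.175061225891113, 45.931121826171875], np.float32(14.825095))
z.068 ((0.54619287109375, 0.1703756103515625), [12.908478736877441, 45.0017204284668], np.float32(14.825103))
side well 544.7130737304688 164.5838623046875 (44.28538131713867, 51.32184982299805) mec 544.9312133789062 165.4321746826172 25.7294921875
or ((540.515625, -153.6251983642578), (29.226993560791016, 45.566650390625), 77.41604614257812) ((539.5791015625, -156.9102783203125), 22.527809143066406)
bl ((517.3488159179688, -285.037841796875), (36.885101318359375, 45.785362243652344), 73.85201263427734) ((517.0689697265625, -284.59759521484375), 23.023300170898438)
rack ((0.5385059814453125, -0.22364903259277344), [119.37181091308594, 249.82766723632812], np.float32(79.4978))
```

View pics/v1.png

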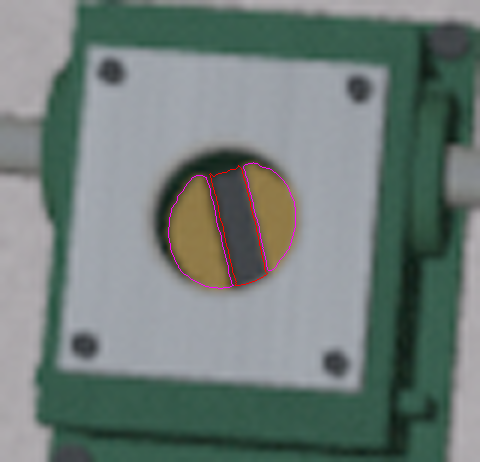

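```bash
cat >> h.py <<'E'
def delta(x,y,z,yaw):
    o=manip.get_obs(); M=R.from_rotvec(o["orientation"]); p=np.radians(yaw); c,s=np.cos(p),np.sin(p)
    T=R.from_matrix(np.array([[c,s,0],[s,-c,0],[0,0,-1]]))
    print("now",o["eef_pos"].round(4),"yaw",np.degrees(np.arctan2(*M.as_matrix()[[1,0],0])).round(2),"z",M.as_matrix()[:,2].round(4),"q",o["joint_pos"].round(3),"F",o["ft_force"].round(1),o["torque"].round(2),"op",round(o["opening"],4),"t",o["t"])
    print("shift",(M.inv().apply(np.array([x,y,z])-o["eef_pos"])).round(4),"turn",(M.inv()*T).as_rotvec().round(4))
E
python3 -c "
from h import *
delta(.540,-.1575,.26,168.8)"
```

```text
now [0.197  0.4864 0.3033] yaw 157.95 z [-5.0e-04 -1.2e-03 -1.0e+00] q [ 1.186  0.239 -0.014  1.319  0.     1.571] F [-0.1 -0.4  0.3] [-0.06  0.01  0.04] op 0.0853 t 0.1
shift [-0.5596 -0.468   0.0439] turn [-1.300e-03 -1.000e-04 -1.893e-01]
```

Emit:
{"fn": "move_arm", "kwargs": {
  "moves": [
    [-0.56, -0.468, 0.044, 0, 0, -0.189, 1],
    [-0.56, -0.468, 0.044, 0, 0, -0.189, 1],
    [-0.56, -0.468, 0.044, 0, 0, -0.189, 1],
    [-0.56, -0.468, 0.044, 0, 0, -0.189, 1],
    [-0.56, -0.468, 0.044, 0, 0, -0.189, 1],
    [-0.56, -0.468, 0.044, 0, 0, -0.189, 1],
    [-0.56, -0.468, 0.044, 0, 0, -0.189, 1],
    [-0.56, -0.468, 0.044, 0, 0, -0.189, 1],
    [-0.56, -0.468, 0.044, 0, 0, -0.189, 1],
    [-0.56, -0.468, 0.044, 0, 0, -0.189, 1]
  ]
}}

```text
t: 1.1
eef_pos: [0.4314, 0.0455, 0.2738]
orientation: [-0.307, -3.126, 0.002]
ft_force: [0.6, 1.2, 0.1]
opening: 0.0853
```

```bash
python3 -c "
from h import *
delta(.540,-.1575,.26,168.8)"
```

```text
now [0.4314 0.0455 0.2738] yaw 168.78 z [-3.0e-04 -1.1e-03 -1.0e+00] q [ 1.060e-01  9.600e-02 -2.690e-01  1.206e+00 -1.000e-03  3.010e-01] F [0.6 1.2 0.1] [ 0.05 -0.07 -0.03] op 0.0853 t 1.1
shift [-0.146  -0.1779  0.014 ] turn [-0.0011 -0.     -0.0004]
```

Emit:
{"fn": "move_arm", "kwargs": {
  "moves": [
    [-0.146, -0.178, 0.014, 0, 0, 0, 1],
    [-0.146, -0.178, 0.014, 0, 0, 0, 1],
    [-0.146, -0.178, 0.014, 0, 0, 0, 1],
    [-0.146, -0.178, 0.014, 0, 0, 0, 1],
    [-0.146, -0.178, 0.014, 0, 0, 0, 1],
    [-0.146, -0.178, 0.014, 0, 0, 0, 1],
    [-0.146, -0.178, 0.014, 0, 0, 0, 1]
  ]
}}

```text
t: 1.8
eef_pos: [0.5397, -0.1581, 0.2592]
orientation: [-0.309, -3.124, 0.001]
ft_force: [-0.2, 0.4, -0.3]
opening: 0.0852
```

```bash
python3 -c "
from h import *
cv2.imwrite('pics/side1.png',cv2.resize(manip.snapshot('side')[150:350,220:500,::-1],None,fx=2.5,fy=2.5))
delta(.540,-.1575,.170,168.8)"
```

```text
now [ 0.5394 -0.1573  0.2595] yaw 168.75 z [-1.7e-03 -4.0e-04 -1.0e+00] q [-2.830e-01  3.200e-01 -1.400e-02  1.239e+00 -1.000e-03 -8.700e-02] F [-0.3 -0.2 -0.2] [0.03 0.   0.03] op 0.0852 t 1.85
shift [-0.0007 -0.      0.0895] turn [-0.0007 -0.0016 -0.0008]
```

View pics/side1.png

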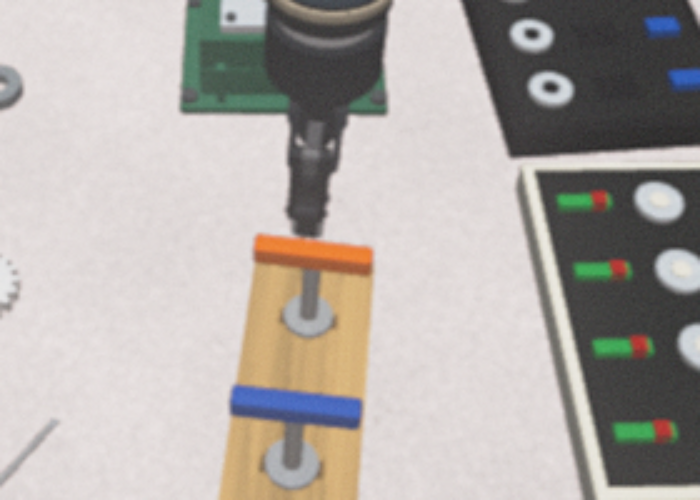

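The open gripper hangs centred behind and above the orange bar, at about (312,250) in this crop, and is clear of the blue key. I'll go down, then close.

Emit:
{"fn": "move_arm", "kwargs": {
  "moves": [
    [0, 0, 0.03, 0, 0, 0, 1],
    [0, 0, 0.06, 0, 0, 0, 1],
    [0, 0, 0.085, 0, 0, 0, 1],
    [0, 0, 0.09, 0, 0, 0, 1],
    [0, 0, 0.09, 0, 0, 0, 1]
  ]
}}

```text
t: 2.35
eef_pos: [0.5387, -0.1563, 0.1695]
orientation: [-0.306, -3.124, 0.0]
ft_force: [0.2, -0.4, 1.7]
opening: 0.0855
```

Emit:
{"fn": "move_arm", "kwargs": {
  "moves": [
    [0, 0, 0, 0, 0, 0, -1],
    [0, 0, 0, 0, 0, 0, -1],
    [0, 0, 0, 0, 0, 0, -1],
    [0, 0, 0, 0, 0, 0, -1],
    [0, 0, 0, 0, 0, 0, -1],
    [0, 0, 0, 0, 0, 0, -1],
    [0, 0, 0, 0, 0, 0, -1],
    [0, 0, 0, 0, 0, 0, -1],
    [0, 0, 0, 0, 0, 0, -1],
    [0, 0, 0, 0, 0, 0, -1]
  ]
}}

```text
t: 3.35
eef_pos: [0.5389, -0.1566, 0.1699]
orientation: [-0.306, -3.124, 0.001]
ft_force: [-1.3, -1.3, 6.1]
opening: 0.0147
```

```bash
python3 -c "
from h import *
cv2.imwrite('pics/side2.png',cv2.resize(manip.snapshot('side')[150:350,220:500,::-1],None,fx=2.5,fy=2.5))
delta(.540,-.1575,.25,168.8)"
```

```text
now [ 0.5389 -0.1565  0.1699] yaw 168.82 z [-2.3e-03 -5.0e-04 -1.0e+00] q [-2.820e-01  3.770e-01 -1.700e-01  1.026e+00 -1.000e-03 -8.700e-02] F [-1.1 -1.4  5.3] [-0.33  0.2   0.01] op 0.0153 t 3.4
shift [-0.0011 -0.0008 -0.0801] turn [-0.001  -0.0022  0.0003]
```

View pics/side2.png

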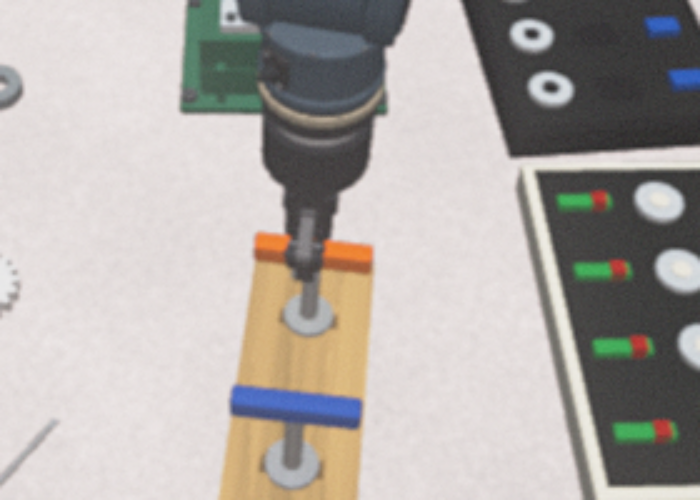

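The grip holds (opening 15 mm), maybe a few mm off centre along the bar. I'll measure that after lifting.

Emit:
{"fn": "move_arm", "kwargs": {
  "moves": [
    [0, 0, -0.01, 0, 0, 0, -1],
    [0, 0, -0.03, 0, 0, 0, -1],
    [0, 0, -0.055, 0, 0, 0, -1],
    [0, 0, -0.08, 0, 0, 0, -1],
    [0, 0, -0.11, 0, 0, 0, -1],
    [0, 0, -0.13, 0, 0, 0, -1],
    [0, 0, -0.13, 0, 0, 0, -1],
    [0, 0, -0.13, 0, 0, 0, -1]
  ]
}}

```text
t: 4.2
eef_pos: [0.5391, -0.1563, 0.2994]
orientation: [-0.306, -3.124, 0.001]
ft_force: [0.1, -0.3, -2.8]
opening: 0.0153
```

```bash
python3 -c "
from h import *
s=manip.snapshot('side');cv2.imwrite('pics/side3r.png',s[:,:,::-1]);t=manip.snapshot('top');cv2.imwrite('pics/top3r.png',t[:,:,::-1])
cv2.imwrite('pics/side3.png',cv2.resize(s[150:350,220:500,::-1],None,fx=2.5,fy=2.5))
cv2.imwrite('pics/top3.png',cv2.resize(t[100:260,330:530,::-1],None,fx=3,fy=3))
delta(.5442,.170,.30,194.8)"
```

```text
now [ 0.5387 -0.1563  0.2984] yaw 168.82 z [-4.6e-03  3.0e-04 -1.0e+00] q [-2.820e-01  3.050e-01  6.500e-02  1.336e+00 -1.000e-03 -8.700e-02] F [ 0.1  0.2 -3.4] [-0.03 -0.03  0.04] op 0.0152 t 4.3
shift [ 0.0579  0.3211 -0.0015] turn [ 4.000e-04 -4.600e-03 -4.535e-01]
```

View pics/side3.png

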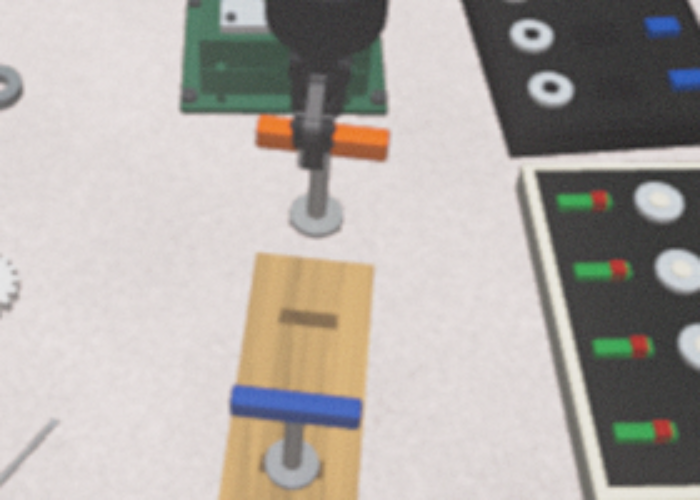

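View pics/top3.png

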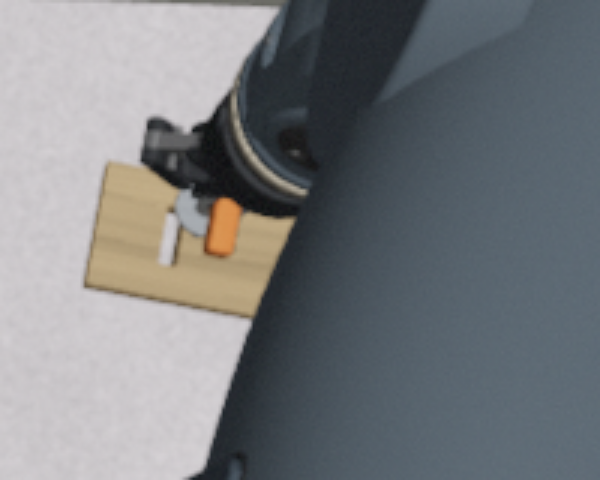

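The key came out upright and hangs free. The bar's ends in the side crop are at (257,130) and (389,145), and the disc is at (316,214). I'll compare these with where they should fall if the key is centred on the TCP.

```bash
python3 -c "
from h import *
s=cv2.imread('pics/side3r.png')[:,:,::-1].copy()
m=mask(s,(3,150,90),(17,255,255),(300,180,400,230)); cs=cv2.findNonZero(m)[:,0]
(c,sz,a)=cv2.minAreaRect(cs);print('bar px',cs.min(0),cs.max(0),c,sz,a)
# disc
u=s[225:250,325:365]; h=cv2.cvtColor(u,cv2.COLOR_RGB2HSV)
roi=s[218:250,325:370]; hh=cv2.cvtColor(roi,cv2.COLOR_RGB2HSV);d=((hh[...,2]<160)).astype(np.uint8)*255
c=big(d);print('disc px',c.min(0)+[325,218],c.max(0)+[325,218])
o=manip.get_obs();M=R.from_rotvec(o['orientation']);g=o['eef_pos']
P=[]
for x in(-.045,.045):
  for y in(-.008,.008):
    for z in(.044,.064): P.append(g+M.apply([x,y,z]))
p=proj('side',P);print('pred bar',p.min(0),p.max(0))
a=np.linspace(0,6.28,60);q=proj('side',g+M.apply(np.c_[.02*np.cos(a),.02*np.sin(a),0*a+.054+.079]));print('pred disc top',q.min(0),q.max(0))
q=proj('side',g+M.apply(np.c_[.02*np.cos(a),.02*np.sin(a),0*a+.054+.085]));print('pred disc bot',q.min(0),q.max(0))
"
```

```text
bar px [323 196] [374 213] (348.36151123046875, 204.6077117919922) (51.47441482543945, 11.783299446105957) 7.125016689300537
disc px [342 218] [351 237]
pred bar [318.7930233  194.25103632] [373.28782137 215.20286629]
pred disc top [332.4923713  225.26879419] [354.54678223 242.55838417]
pred disc bot [332.38449361 227.33289404] [354.32844909 244.5979257 ]
```

```bash
python3 -c "
from h import *
delta(.5413,.1692,.29,194.8)"
```

```text
now [ 0.5387 -0.1563  0.2984] yaw 168.82 z [-4.6e-03  3.0e-04 -1.0e+00] q [-2.820e-01  3.050e-01  6.500e-02  1.336e+00 -1.000e-03 -8.700e-02] F [ 0.1  0.2 -3.4] [-0.03 -0.03  0.04] op 0.0152 t 4.3
shift [0.0605 0.3198 0.0085] turn [ 4.000e-04 -4.600e-03 -4.535e-01]
```

Emit:
{"fn": "move_arm", "kwargs": {
  "moves": [
    [0.005, 0.025, 0, 0, 0, -0.04, -1],
    [0.012, 0.062, 0, 0, -0.002, -0.09, -1],
    [0.02, 0.105, 0, 0, -0.005, -0.15, -1],
    [0.028, 0.148, 0, 0, -0.005, -0.21, -1],
    [0.036, 0.19, 0.002, 0, -0.005, -0.27, -1],
    [0.044, 0.233, 0.004, 0, -0.005, -0.33, -1],
    [0.052, 0.275, 0.006, 0, -0.005, -0.39, -1],
    [0.058, 0.305, 0.008, 0, -0.005, -0.435, -1],
    [0.0605, 0.32, 0.008, 0, -0.005, -0.4535, -1],
    [0.0605, 0.32, 0.008, 0, -0.005, -0.4535, -1]
  ]
}}

```text
t: 5.3
eef_pos: [0.5409, 0.1709, 0.2891]
orientation: [0.408, -3.113, -0.0]
ft_force: [0.2, -0.5, -4.1]
opening: 0.0152
```

```bash
python3 -c "
from h import *
delta(.5413,.1692,.235,194.8)
s=manip.snapshot('side');cv2.imwrite('pics/side4r.png',s[:,:,::-1]);t=manip.snapshot('top');cv2.imwrite('pics/top4r.png',t[:,:,::-1])
cv2.imwrite('pics/side4.png',cv2.resize(s[70:220,240:430,::-1],None,fx=4,fy=4,interpolation=cv2.INTER_CUBIC))
cv2.imwrite('pics/top4.png',cv2.resize(t[100:260,170:370,::-1],None,fx=3,fy=3))
delta(.5413,.1692,.235,194.8)"
```

```text
now [0.5409 0.1709 0.2891] yaw -165.05 z [-1.7e-03 -1.0e-04 -1.0e+00] q [0.306 0.317 0.059 1.315 0.    0.045] F [ 0.2 -0.5 -4.1] [-0.01  0.   -0.02] op 0.0152 t 5.3
shift [-0.     -0.0018  0.0541] turn [ 0.0004 -0.0017  0.0026]
now [0.5411 0.1689 0.2897] yaw -165.22 z [-1.e-03 -5.e-04 -1.e+00] q [ 0.303  0.316  0.059  1.315 -0.     0.045] F [ 0.1 -0.8 -1.3] [-0.04  0.01  0.03] op 0.0152 t 5.4
shift [-0.0004  0.0002  0.0547] turn [-0.0002 -0.0011 -0.0003]
```

View pics/side4.png

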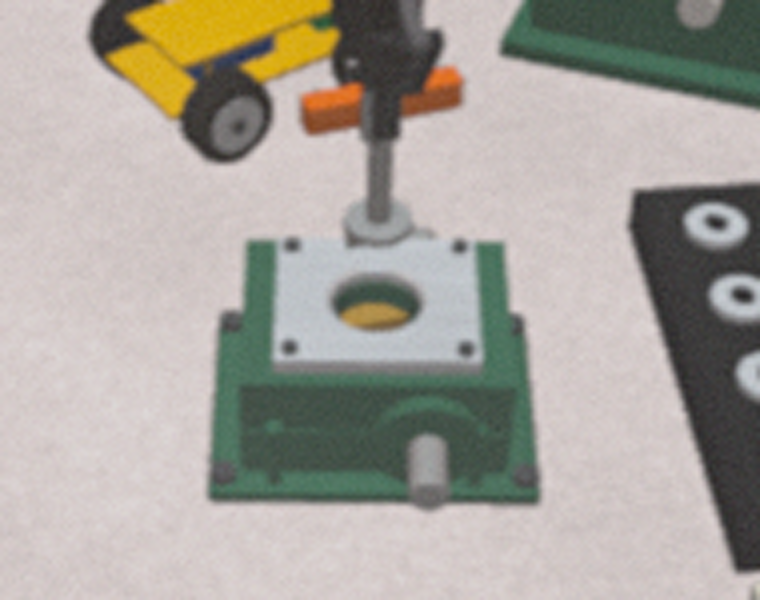

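View pics/top4.png

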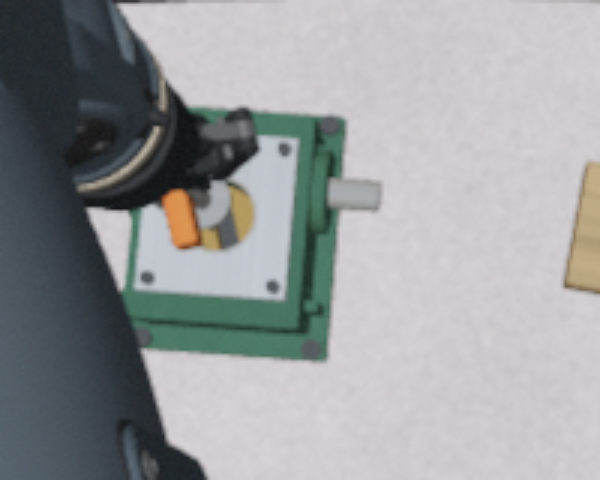

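```bash
python3 -c "
from h import *
print('side disc top', ray('side',[(240+378/4,70+219/4)],.156),'well',ray('side',[(240+377/4,70+303/4)],.095))
print('pred top-view disc for key at well', proj('top',[[.5442,.170,.156],[.5242,.17,.156],[.5642,.17,.156],[.5442,.15,.156]])*3-np.array([170,100])*3)
print('pred side', proj('side',[[.5442,.170,.156],[.5242,.17,.156],[.5642,.17,.156]])*4-np.array([240,70])*4)
u=cv2.imread('pics/top4r.png')[150:190,215:265];cv2.imwrite('pics/top4z.png',cv2.resize(u,None,fx=14,fy=14,interpolation=cv2.INTER_CUBIC))
print('pred z', (proj('top',[[.5442+.02*np.cos(a),.170+.02*np.sin(a),.156] for a in np.linspace(0,6.28,9)])-[215,150])*14)
"
```

```text
side disc top [[0.54530079 0.16719837 0.156     ]] well [[0.54645167 0.1648527  0.095     ]]
pred top-view disc for key at well [[198.72921517 197.97794398]
 [197.79033844 227.02420435]
 [199.66370742 169.06732687]
 [228.01184254 198.30210895]]
pred side [[375.71516282 215.93244872]
 [340.62451175 216.9053154 ]
 [410.76844609 214.96061804]]
pred z [[301.76396797  88.98085875]
 [204.10705046 127.346074  ]
 [160.83307883 222.27751738]
 [197.45567416 318.47264647]
 [292.80349963 359.44363815]
 [390.88741211 320.95859069]
 [434.04519372 225.73300684]
 [397.20971837 129.74905119]
 [302.19808776  88.98622432]]
```

View pics/top4z.png

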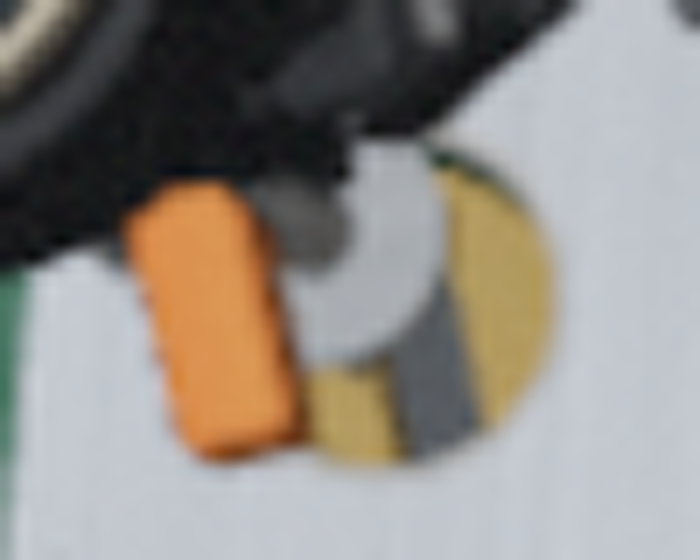

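The top zoom shows the disc within about 1 mm of the predicted position over the well (right edge at 447, bottom at 365) and the bar parallel to the slot. I'll lower it.

Emit:
{"fn": "move_arm", "kwargs": {
  "moves": [
    [0, 0, 0.015, 0, 0, 0, -1],
    [0, 0, 0.03, 0, 0, 0, -1],
    [0, 0, 0.045, 0, 0, 0, -1],
    [0, 0, 0.055, 0, 0, 0, -1],
    [0, 0, 0.062, 0, 0, 0, -1],
    [0, 0, 0.068, 0, 0, 0, -1],
    [0, 0, 0.072, 0, 0, 0, -1],
    [0, 0, 0.075, 0, 0, 0, -1],
    [0, 0, 0.075, 0, 0, 0, -1]
  ]
}}

```text
t: 6.3
eef_pos: [0.541, 0.1689, 0.2146]
orientation: [0.404, -3.114, 0.001]
ft_force: [-0.3, 0.9, -2.0]
opening: 0.0151
```

```bash
python3 -c "
from h import *
delta(.5413,.1692,.207,194.8)"
```

```text
now [0.541  0.1689 0.2146] yaw -165.22 z [-1.1e-03 -5.0e-04 -1.0e+00] q [ 0.303  0.352 -0.084  1.136 -0.     0.045] F [-0.3  0.9 -2. ] [-0.02  0.06 -0.01] op 0.0151 t 6.3
shift [-0.0004  0.0002  0.0076] turn [-0.0002 -0.0012 -0.0003]
```

Emit:
{"fn": "move_arm", "kwargs": {
  "moves": [
    [0, 0, 0.002, 0, 0, 0, -1],
    [0, 0, 0.004, 0, 0, 0, -1],
    [0, 0, 0.005, 0, 0, 0, -1],
    [0, 0, 0.006, 0, 0, 0, -1],
    [0, 0, 0.0065, 0, 0, 0, -1],
    [0, 0, 0.007, 0, 0, 0, -1],
    [0, 0, 0.007, 0, 0, 0, -1]
  ]
}}

```text
t: 7.0
eef_pos: [0.541, 0.1689, 0.2079]
orientation: [0.404, -3.115, 0.001]
ft_force: [-0.5, -0.7, 2.0]
opening: 0.0149
```

```bash
python3 -c "
from h import *
s=manip.snapshot('side')
cv2.imwrite('pics/side5.png',cv2.resize(s[70:220,240:430,::-1],None,fx=4,fy=4,interpolation=cv2.INTER_CUBIC))
delta(.5413,.1692,.207,194.8)"
```

```text
now [0.541  0.1688 0.2079] yaw -165.22 z [-7.e-04 -4.e-04 -1.e+00] q [ 0.303  0.356 -0.096  1.119 -0.     0.045] F [-0.9 -0.7  1.1] [-0.04  0.26  0.04] op 0.0153 t 7.05
shift [-0.0004  0.0003  0.0009] turn [-0.0002 -0.0008 -0.0004]
```

View pics/side5.png

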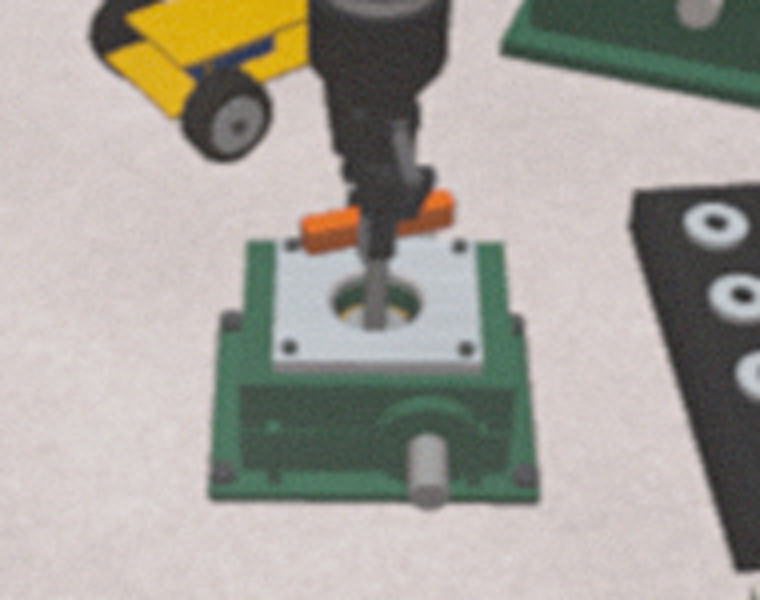

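Seated: the force turned from −2 N (hanging weight) to about +2 N at the expected height, and the side view shows the disc down in the well at (375,318). I'll turn it clockwise, which is +z in the tool frame, pivoting on the key's axis.

Emit:
{"fn": "move_arm", "kwargs": {
  "moves": [
    [0, 0.0003, 0, 0, 0, 0.1, -1],
    [0, 0.0006, 0, 0, 0, 0.2, -1],
    [0, 0.001, 0, 0, 0, 0.3, -1],
    [0, 0.001, 0, 0, 0, 0.4, -1],
    [0, 0.0015, 0, 0, 0, 0.5, -1],
    [-0.0005, 0.0015, 0, 0, 0, 0.6, -1],
    [-0.0005, 0.002, 0, 0, 0, 0.7, -1],
    [-0.0005, 0.002, 0, 0, 0, 0.7, -1]
  ]
}}

```text
t: 7.85
eef_pos: [0.5415, 0.1724, 0.208]
orientation: [-0.692, -3.064, -0.005]
ft_force: [1.2, 6.4, -2.0]
opening: 0.0149
```

```bash
python3 -c "
from h import *
delta(.5422,.1710,.2079,194.8-75)"
```

```text
now [0.5415 0.1724 0.208 ] yaw 154.54 z [ 2.e-04  3.e-03 -1.e+00] q [ 0.307  0.358 -0.093  1.119  0.003  0.751] F [ 1.2  6.4 -2. ] [ 1.83 -0.15  0.15] op 0.0149 t 7.85
shift [-0.0012 -0.001   0.0001] turn [ 0.0024 -0.002   0.6063]
```

Emit:
{"fn": "move_arm", "kwargs": {
  "moves": [
    [0, 0, 0, 0, 0, 0.1, -1],
    [0, 0, 0, 0, 0, 0.2, -1],
    [0, 0.0005, 0, 0, 0, 0.3, -1],
    [0, 0.0005, 0, 0, 0, 0.4, -1],
    [-0.0005, 0.0005, 0, 0, 0, 0.5, -1],
    [-0.0005, 0.0005, 0, 0, 0, 0.5, -1]
  ]
}}

```text
t: 8.45
eef_pos: [0.543, 0.1739, 0.2082]
orientation: [-1.431, -2.796, -0.009]
ft_force: [2.5, 6.1, -5.0]
opening: 0.015
```

```bash
python3 -c "
from h import *
s=manip.snapshot('side');cv2.imwrite('pics/side6r.png',s[:,:,::-1])
cv2.imwrite('pics/side6.png',cv2.resize(s[70:220,240:430,::-1],None,fx=4,fy=4,interpolation=cv2.INTER_CUBIC))
delta(.5422,.1710,.2079,194.8-75)"
```

```text
now [0.543  0.1739 0.2082] yaw 125.93 z [ 0.0018  0.0057 -1.    ] q [ 0.308  0.359 -0.091  1.117  0.005  1.252] F [ 2.7  5.6 -4.2] [ 1.47 -0.73  0.57] op 0.0152 t 8.5
shift [-0.0019 -0.0023  0.0002] turn [ 0.0046 -0.0038  0.107 ]
```

View pics/side6.png

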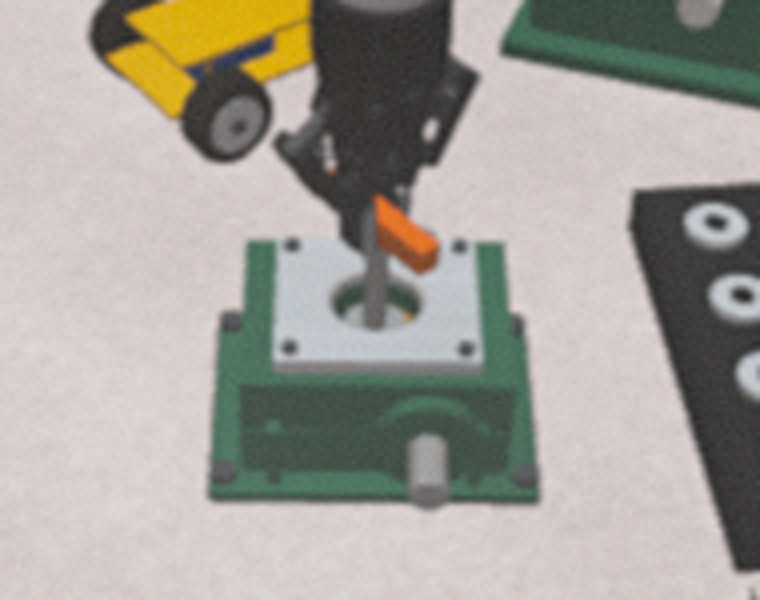

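The key is still seated and has turned with the gripper. The vertical moment has risen from 0.15 to 0.57 N m, so I'll keep going to find the stop.

Emit:
{"fn": "move_arm", "kwargs": {
  "moves": [
    [0, 0, 0.0005, 0, 0, 0.05, -1],
    [0, 0, 0.001, 0, 0, 0.1, -1],
    [0, 0, 0.001, 0, 0, 0.15, -1],
    [0, 0, 0.001, 0, 0, 0.15, -1]
  ]
}}

```text
t: 8.9
eef_pos: [0.5436, 0.1742, 0.2082]
orientation: [1.632, 2.684, 0.011]
ft_force: [-0.5, -1.2, 6.1]
opening: 0.0148
```

```bash
python3 -c "
from h import *
delta(.5422,.1710,.2079,194.8-75)"
```

```text
now [0.5436 0.1742 0.2082] yaw 117.39 z [ 0.0041  0.0059 -1.    ] q [ 0.308  0.359 -0.091  1.115  0.004  1.401] F [-0.5 -1.2  6.1] [-0.32  0.05  1.7 ] op 0.0148 t 8.9
shift [-0.0022 -0.0027  0.0003] turn [ 0.0065 -0.0032 -0.042 ]
```

Emit:
{"fn": "move_arm", "kwargs": {
  "moves": [
    [0, 0, 0, 0, 0, 0.04, -1],
    [0, 0, 0, 0, 0, 0.08, -1],
    [0, 0, 0, 0, 0, 0.1, -1],
    [0, 0, 0, 0, 0, 0.1, -1],
    [0, 0, 0, 0, 0, 0.1, -1]
  ]
}}

```text
t: 9.4
eef_pos: [0.5437, 0.1743, 0.2083]
orientation: [1.761, 2.601, 0.012]
ft_force: [-0.6, -1.3, 1.5]
opening: 0.0153
```

```bash
python3 -c "
from h import *
s=manip.snapshot('side');cv2.imwrite('pics/side7r.png',s[:,:,::-1])
t=manip.snapshot('top')
cv2.imwrite('pics/side7.png',cv2.resize(s[70:220,240:430,::-1],None,fx=4,fy=4,interpolation=cv2.INTER_CUBIC))
cv2.imwrite('pics/top7.png',cv2.resize(t[130:220,195:305,::-1],None,fx=6,fy=6,interpolation=cv2.INTER_CUBIC))
delta(.5422,.1710,.2079,194.8-75)"
```

```text
now [0.5437 0.1743 0.2083] yaw 111.75 z [ 0.0045  0.006  -1.    ] q [ 0.308  0.359 -0.091  1.115  0.004  1.5  ] F [-0.3 -1.8  2.7] [-0.39 -0.02  3.45] op 0.0153 t 9.5
shift [-0.0025 -0.0026  0.0004] turn [ 0.0066 -0.0035 -0.1405]
```

View pics/side7.png

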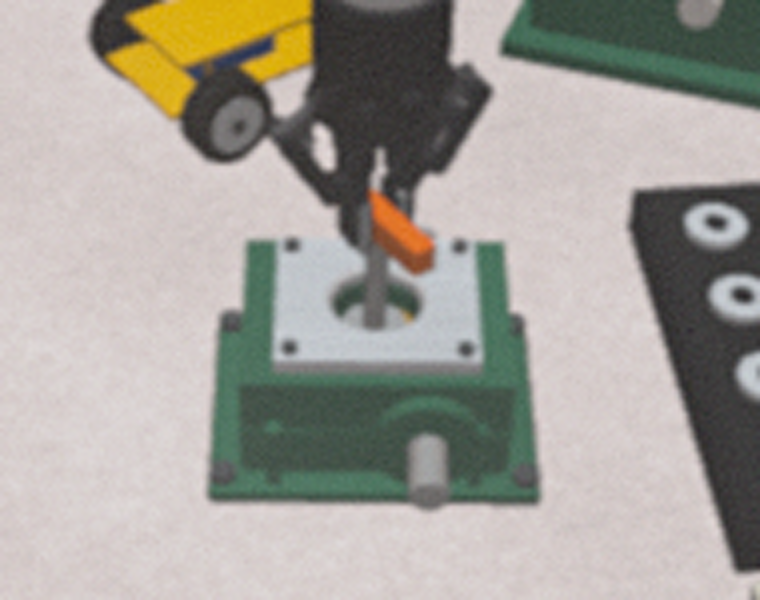

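View pics/top7.png

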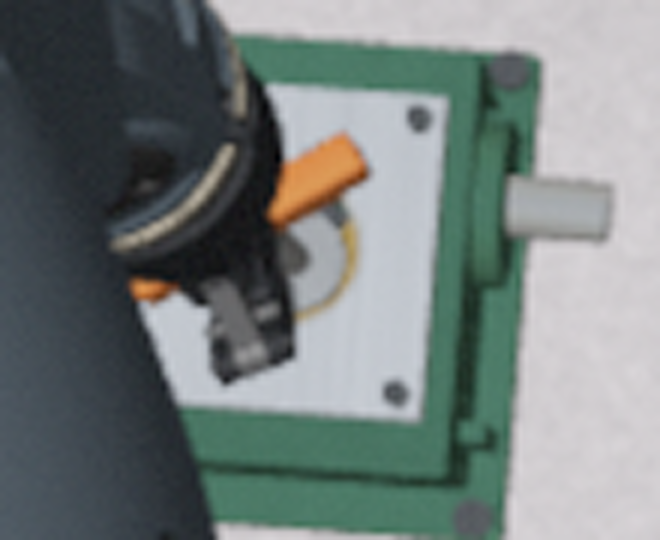

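The vertical moment is 3.45 N m and the bar no longer follows the gripper. In the top crop the slot end, at about (338,208), has moved round about 60°. So the screw is at its stop. I'll relax the twist and then open.

Emit:
{"fn": "move_arm", "kwargs": {
  "moves": [
    [0, 0, 0, 0, 0, -0.05, -1],
    [0, 0, 0, 0, 0, -0.1, -1],
    [0, 0, 0, 0, 0, -0.13, -1],
    [0, 0, 0, 0, 0, -0.13, -1]
  ]
}}

```text
t: 9.9
eef_pos: [0.5436, 0.1741, 0.2082]
orientation: [1.592, 2.708, 0.012]
ft_force: [-0.5, -1.3, 0.7]
opening: 0.0156
```

```bash
python3 -c "
from h import *
delta(.5422,.1710,.2079,194.8-75)"
```

```text
now [0.5436 0.1741 0.2082] yaw 119.12 z [ 0.004   0.0061 -1.    ] q [ 0.308  0.359 -0.091  1.115  0.005  1.371] F [-0.5 -1.3  0.7] [-0.23  0.12  1.26] op 0.0156 t 9.9
shift [-0.0021 -0.0027  0.0003] turn [ 0.0065 -0.0034 -0.0119]
```

Emit:
{"fn": "move_arm", "kwargs": {
  "moves": [
    [0, 0, 0, 0, 0, -0.04, -1],
    [0, 0, 0, 0, 0, -0.07, -1],
    [0, 0, 0, 0, 0, -0.07, -1],
    [0, 0, 0, 0, 0, -0.07, -0.6],
    [0, 0, 0, 0, 0, -0.07, -0.3],
    [0, 0, 0, 0, 0, -0.07, 0],
    [0, 0, 0, 0, 0, -0.07, 0.5],
    [0, 0, 0, 0, 0, -0.07, 1],
    [0, 0, 0, 0, 0, -0.07, 1],
    [0, 0, 0, 0, 0, -0.07, 1]
  ]
}}

```text
t: 10.9
eef_pos: [0.5436, 0.1741, 0.2083]
orientation: [1.496, 2.762, 0.012]
ft_force: [-0.5, 0.3, -0.4]
opening: 0.0858
```

Emit:
{"fn": "move_arm", "kwargs": {
  "moves": [
    [0, 0, 0, 0, 0, 0, 1],
    [0, 0, 0, 0, 0, 0, 1],
    [0, 0, 0, 0, 0, 0, 1]
  ]
}}

```text
t: 11.2
eef_pos: [0.5436, 0.1741, 0.2083]
orientation: [1.496, 2.762, 0.012]
ft_force: [-0.0, -0.2, -0.4]
opening: 0.0854
```

```bash
python3 -c "
from h import *
s=manip.snapshot('side')
cv2.imwrite('pics/side8.png',cv2.resize(s[70:220,240:430,::-1],None,fx=4,fy=4,interpolation=cv2.INTER_CUBIC))
delta(.5436,.1741,.3,116)"
```

```text
now [0.5436 0.1741 0.2083] yaw 123.12 z [ 0.0041  0.0062 -1.    ] q [ 0.308  0.359 -0.091  1.115  0.005  1.301] F [-1.   0.8  0. ] [-0.02  0.04  0.01] op 0.0855 t 11.25
shift [ 0.0002  0.0006 -0.0917] turn [ 0.0066 -0.0033  0.1243]
```

View pics/side8.png

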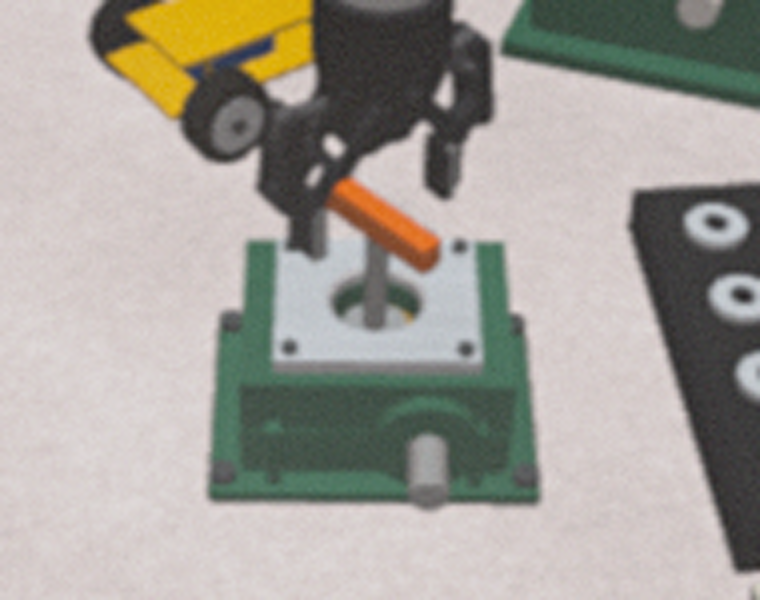

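The fingers are open and clear of the bar on both sides, and the key stands upright. I'll retreat upward, then move away to the robot's left (+y) so the arm doesn't block the top view.

Emit:
{"fn": "move_arm", "kwargs": {
  "moves": [
    [0, 0, -0.02, 0, 0, 0, 1],
    [0, 0, -0.05, 0, 0, 0, 1],
    [0, 0, -0.09, 0, 0, 0, 1],
    [0, 0, -0.13, 0, 0, 0, 1],
    [0, 0, -0.13, 0, 0, 0, 1],
    [0, 0, -0.13, 0, 0, 0, 1]
  ]
}}

```text
t: 11.85
eef_pos: [0.5434, 0.1734, 0.3391]
orientation: [1.495, 2.761, 0.014]
ft_force: [0.2, -0.7, -1.1]
opening: 0.0856
```

```bash
python3 -c "
from h import *
delta(.25,.45,.34,150)"
```

```text
now [0.5434 0.1734 0.3391] yaw 123.12 z [ 0.0061  0.0068 -1.    ] q [0.307 0.304 0.168 1.427 0.005 1.3  ] F [ 0.2 -0.7 -1.1] [ 0.02  0.05 -0.  ] op 0.0856 t 11.85
shift [ 0.392  -0.0946 -0.0008] turn [ 9.200e-03 -2.000e-04 -4.692e-01]
```

Emit:
{"fn": "move_arm", "kwargs": {
  "moves": [
    [0.04, -0.01, 0, 0, 0, 0, 1],
    [0.08, -0.02, 0, 0, 0, 0, 1],
    [0.12, -0.03, 0, 0, 0, 0, 1],
    [0.16, -0.04, 0, 0, 0, 0, 1],
    [0.2, -0.05, 0, 0, 0, 0, 1],
    [0.24, -0.06, 0, 0, 0, 0, 1],
    [0.28, -0.07, 0, 0, 0, 0, 1],
    [0.32, -0.08, 0, 0, 0, 0, 1],
    [0.36, -0.09, 0, 0, 0, 0, 1],
    [0.36, -0.09, 0, 0, 0, 0, 1]
  ]
}}

```text
t: 12.85
eef_pos: [0.268, 0.4279, 0.3375]
orientation: [1.489, 2.765, 0.01]
ft_force: [0.2, 0.5, -0.1]
opening: 0.0855
```

```bash
python3 -c "
from h import *
s=manip.snapshot('side');t=manip.snapshot('top');cv2.imwrite('pics/top9r.png',t[:,:,::-1]);cv2.imwrite('pics/side9.png',s[:,:,::-1])
cv2.imwrite('pics/top9.png',cv2.resize(t[130:220,195:305,::-1],None,fx=6,fy=6,interpolation=cv2.INTER_CUBIC))
m=mask(t,(3,150,120),(17,255,255),(200,130,300,215)); print('top or',rect('top',big(m),.163))
m=mask(t,(100,120,50),(125,255,255),(430,140,480,220)); print('top bl',rect('top',big(m),.125))
a=np.linspace(0,6.28,9)
print(proj('top',[[.5442,.17,.074]])*6-np.array([195,130])*6)
delta(.25,.45,.34,150)"
```

```text
top or ((0.5433109130859375, 0.170241455078125), [14.742561340332031, 86.32713317871094], np.float32(128.76248))
top bl ((0.5176258544921875, -0.2837090148925781), [18.032447814941406, 88.71003723144531], np.float32(170.4073))
[[293.74753059 255.2409525 ]]
now [0.2703 0.4259 0.3378] yaw 123.26 z [ 0.0049  0.0046 -1.    ] q [ 1.006  0.189  0.009  1.384 -0.002  1.996] F [ 0.1 -0.  -0.3] [0.04 0.04 0.03] op 0.0853 t 12.95
shift [ 0.0313 -0.0038 -0.0022] turn [ 6.800e-03  4.000e-04 -4.668e-01]
```

View pics/top9.png

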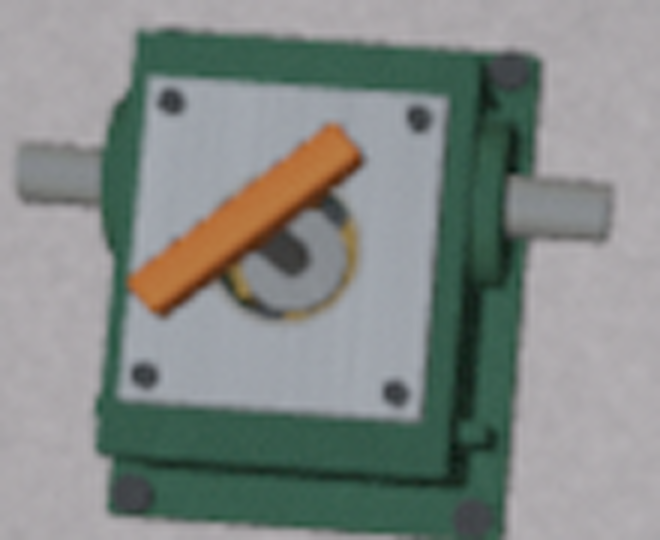

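View pics/side9.png

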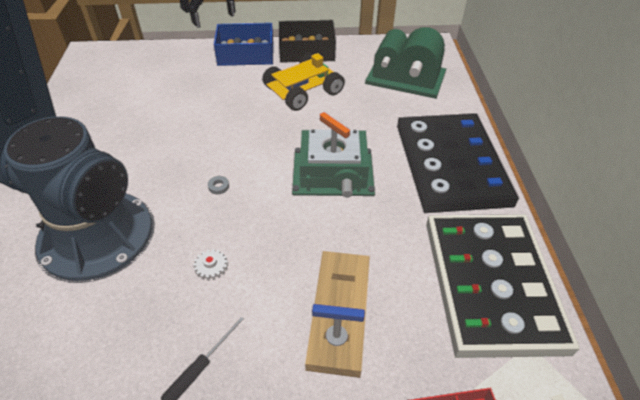

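```bash
python3 -c "
from h import *
u=cv2.imread('pics/top9r.png')[150:190,222:262];cv2.imwrite('pics/top9z.png',cv2.resize(u,None,fx=15,fy=15,interpolation=cv2.INTER_CUBIC))
for a in range(-60,-25,5):
  r=np.radians(a); p=[]
  for s in(1,-1): p.append(np.array([.5442,.17,.05])+s*.0235*np.array([np.cos(r),np.sin(r),0]))
  print(a,((proj('top',p)-[222,150]+.5)*15).round())
"
```

```text
-60 [[500. 297.]
 [233. 445.]]
-55 [[494. 286.]
 [240. 456.]]
-50 [[486. 276.]
 [247. 467.]]
-45 [[477. 266.]
 [256. 476.]]
-40 [[468. 257.]
 [266. 485.]]
-35 [[457. 249.]
 [276. 494.]]
-30 [[446. 242.]
 [287. 501.]]
```

View pics/top9z.png

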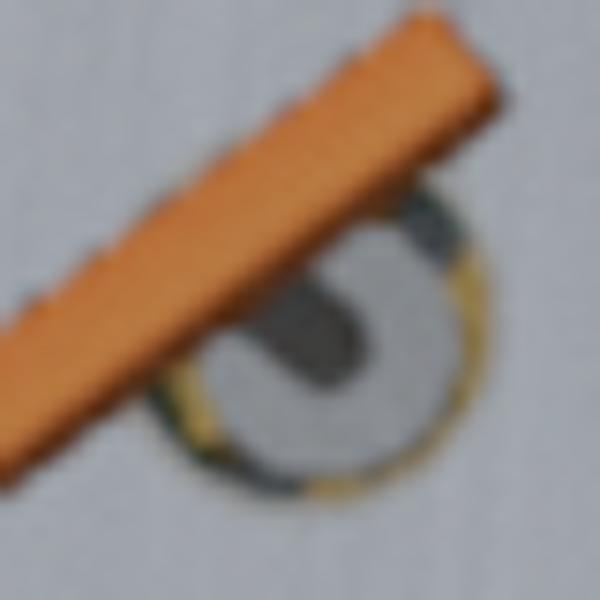

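```bash
python3 -c "
from h import *
P=np.array([[397,205],[460,262],[215,445],[306,490]])/15.-.5+[222,150]
w=ray('top',P,.068)[:,:2]*1000-[544.2,170]
print(w.round(1),np.degrees(np.arctan2(w[:,1],w[:,0])),np.linalg.norm(w,axis=1))
d=(w[0]+w[1])/2-(w[2]+w[3])/2;print(np.degrees(np.arctan2(d[1],d[0])))
"
```

```text
[[ 22.6  -7.3]
 [ 14.  -17.1]
 [-14.4  19.2]
 [-21.1   5.2]] [-17.8783761  -50.73935413 126.92733972 166.18522008] [23.78324869 22.10959389 23.99461402 21.74268233]
-34.06716132985746
```

```bash
python3 -c "
from h import *
manip.job_done(); print(manip.get_obs()['t'])"
```

```text
the job is handed in; nothing more can be done
the job is handed in; nothing more can be done
```

I took the orange key from the rack, seated its blade in the brass screw and turned the screw clockwise to its stop. I then released the key, moved the arm clear and handed the job in at about 13 s. The interface gives no verdict, so what follows comes from my own checks.

- **Seating:** the disc met the screw face at the expected height, with about 2 N of contact force.
- **Stop reached:** I commanded about 83° of turn. At the end the twisting moment rose to about 3.5 N m and the bar stopped following the gripper. I then eased off the twist before opening the fingers.
- **Screw angle:** the slot turned about 49 to 53° (0.85 to 0.92 rad) in the final top view. The two readings disagree by 4° because the disc and the well wall hide part of the slot. Both fit the stop if the start angle was 0.13 to 0.20 rad. I did not measure the start angle, so the stop rests mainly on the moment reading.
- **Key:** it stands upright in the screw, with the bar centre within about 1 mm of the slot centre.
- **Blue key:** it is within 0.2 mm of where it was at the start, and the robot touches nothing.

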